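# Open the push-and-turn bottle at the dosing station

## Task

The cleaner bottle on the small dosing station has to be opened for refilling. Slide the guard that covers its cap all the way to the far stop, then press the safety cap down, twist it free counter-clockwise and lift it off; finish while still holding the cap level, straight above the open bottle, with clear air (about 8 cm) under it, the guard still at its stop. Do not let go of the cap, and leave the stamp, tin, tape roll and gift box where they are.

Things in the scene. Friction and masses are not known exactly. Their poses are not given: they have to be found in the camera images.
- station: wooden base plate 250 mm long (its y) and 108 mm deep (its x, from -42 to +66 mm), 12 mm thick, fixed to the table; origin at its underside, z up. The bottle stands near its -y end; a steel rail along y at x = +51 mm, with an upright steel stop block at each end, carries the guard
- guard_arm (a joint): slide of the guard along the station's +y, m: about 0 = over the cap, 0.120 = far stop, cap free from above. About 2 N of friction; stays where left. The guard: aluminium carriage on the rail, column at station x = +46 to +56 mm, flat roof 84 x 44 x 8 mm (underside 155 mm above the table, 8 mm above the closed cap), a wooden knob on it
- guard_knob (a point): centre of the top of the guard's upright round wooden knob, 206 mm above the table; the knob is 22 mm in diameter and 34 mm tall (172 to 206 mm above the table), on a thinner 9 mm stem. Moves with the guard
- bottle: round white plastic bottle, 68 mm in diameter, fixed upright on the station in a dark collar, cannot turn; origin at the centre of its underside (12 mm above the table), z up. Straight side to 68 mm, shoulder cone in to 36 mm diameter at 86 mm, then the 31 mm neck up to 118 mm; the sprung spout's top stands at 125 mm
- cap: round ribbed grey safety cap, 50 mm in diameter, 27 mm tall, loose, about 45 g; origin at the centre of its lower rim, z up. Closed: 108 mm up in the bottle's frame (rim 120 mm, top 147 mm above the table), its x axis (raised rib on its top) along the bottle's x within 0.1 rad. Two lugs lock it under the neck: unless pressed it neither turns nor lifts. Clockwise is blocked
- spout (a joint): how far the cap presses down the 16 mm spring-loaded spout in the neck, m: 0 = cap up; spring 4 N at 0, 9 N at the bottom; the cap stops hard at about 0.007. Pressed 0.004 or more and kept down, the cap turns counter-clockwise seen from above; from 0.75 rad of turn (to 2.3 rad) it is free and lifts straight off
- date_stamp: wooden hand stamp, 30 x 50 x 68 mm, standing loose on the station's base near its +y end, under the path of the guard's roof; origin at its underside; not to be moved
- cocoa_tin: round tin, 68 mm in diameter and 91 mm tall, loose on the table behind the station; origin at its underside; not to be moved
- tape_roll: flat roll of tape, 77 mm in diameter and 19 mm high, loose on the table behind the station to the right; origin at its underside; not to be moved
- gift_cube: small wrapped box, 64 x 64 x 56 mm, loose on the table to the left of the station; origin at its underside; not to be moved

How it is judged:
By the outcome, as a careful person would: the job done as asked, in the order asked, and still so for the second after the job is handed in, while the arm keeps its last pose, push and grip.
It also fails if it takes over 48 s, if anything falls off the work surface, if the arm or the gripper's body presses on something with over 40 N, if the wrist force passes 120 N, or if a joint passes its speed limit or range.

## Robot

A 6-joint arm with a two-finger parallel gripper is mounted at the origin on a cart in front of the work surface, level with it; the furniture and walls round the work are solid. World frame = base frame: x ahead of the robot, y to its left, z up, the work surface at z = 0. Lengths are in m, angles in rad, forces in N, time in s.
With the tool pointing down it reaches from about 0.35 to 0.775 m from the base axis. Payload 7.3 kg.
Tool frame: the origin (TCP) lies at the very end of the fingers, on their centre line; the grasp point (between the pads) lies 19 mm behind it; z points along the fingers, y is the line along which they close (so a half turn about z gives the same grasp; the last joint's range is limited). The gripper opens to 92 mm and grips with 3 to 60 N. Pads are 19 mm wide; open, the fingers measure 130 mm over their backs; the gripper's body (75 mm by 190 mm) begins 47 mm behind the grasp point.
Start: joints at [1.139, 0.342, 1.524, -0, 1.275, -0.146], TCP at [0.148, 0.504, 0.227] pointing down, gripper open.
Joint ranges: [-2.53, 2.53], [-0.77, 2.02], [0.04, 2.7], [-1, 4.14], [0.28, 2.66], [-3.11, 3.11]. Speed limits (rad/s): [2.57, 2.57, 3.14, 3.14, 3.14, 3.14].

## Interface

Orientations are given as [roll, pitch, yaw] about the fixed x, y, z axes, in that order (R = Rz(yaw) Ry(pitch) Rx(roll)).
In Python, from cell import robot gives the robot as it stands.
- The arm moves only by the tool apply_moves, never from a script. Its argument "motion" is text: rows parted by semicolons, each of 7 numbers parted by spaces: the opening in per cent of the stroke, from 0 (shut) to 100 (fully open), then the shift along the tool's x, y, z in cm, then the turn, a rotation vector about the tool's x, y, z in rad. A call has 1 to 20 rows; each row shifts and turns the commanded pose from where the row before left it, along the tool's axes as they then stand; what a row does not reach is not made up. A row lasts 1/8 s, in which the tool goes at most 62.5 mm and 10.7 degrees, less where a joint would pass 70% of its speed; a pose out of reach is approached as far as the arm can. A call with a gripper value outside its range is refused whole. The fingers move at their own pace and stop on an object; "force" is the grip in N (left out, the last holds). Time passes only in rows, so rows that do not move let the fingers close. It gives the time, the measured TCP pose, the force, the opening and the grip force at its end, in the units of the state.
- robot.observe(): the state, without advancing time (a new reading comes with each control period).
- robot.read_camera(name): name is "side" or "top"; returns a dict with "img" (384x512x3 uint8, red, green, blue), "fovy" (degrees; the focal length in pixels is half the picture's height over the tangent of half this angle, whatever the lens; pixels are square), "cx", "cy" (the principal point, pixels), "R" (3x3) and "t" (3): a world point X has camera coordinates R X + t. Camera axes: x right, y down, z forward; pixel columns grow to the right and rows downward; lengths in m; the calibration is good to about 2 mm. A picture is of the moment at which its call begins. There is no depth.
- robot.hand_in(): hands the job in; it is judged then, once.
Trained networks look in a picture, given as the dict that the camera call returned (one of the last four; its "shot" number tells which), for a name from the list of things; names that differ only in an ending like _2 or _b are one class to them, and where a whole thing is asked for, a point or a joint stands for the part that bears it (a point fixed in the world has none). Each returns a list of dicts, best first, with "score" (0 to 1); they miss things now and then, are a little off and sometimes report something else, mostly with a low value. They report only what shows in the picture. A call takes as long as a camera call.
- robot.search_frame(target, picture): "centre" ([x, y, z] in m, in world coordinates, good to about 4 mm: the middle of the surface that is visible of it).
- robot.trace(target, picture): "pixels" (384x512 bool, what is visible of it).
The state is a dict: "time": time; "qpos": joint angles; "qvel": joint speeds; "joint_efforts": joint torques, N m; "tool_pos": TCP position; "tool_rot": TCP orientation; "contact_force": force on the tool from outside, world axes, zero at the start; "torque": the same for the moment, N m; "opening": finger opening in m; "grip_force": force on a finger pad.
Only numpy, scipy, OpenCV 4.12 (cv2) and the standard library are available. Lean on these libraries where they do the work, as an engineer would, in place of code of your own. Each camera call takes 0.05 s, during which the arm holds its last target. There are 200 camera calls.

## Working session

There is one attempt and no reset: what is moved stays moved. The work goes in short steps, Python scripts to look and compute and a tool call to move; the robot and the scene stay as the last step left them, time stands still between calls to the robot, and variables do not carry over. Pictures are saved under pics/ and viewed, at most 10 in all, crops included, and the job is handed in when it is done.

Besides the shell and the picture viewer there is one more tool, called after "Request:" by a JSON object that holds its "name" and its "arguments", one argument or row to a line. apply_moves: Moves the arm, as the interface text tells. Its arguments: {"type":"object","properties":{"motion":{"type":"string"},"force":{"type":"number"}},"required":["motion"]}

```bash
mkdir -p pics
cat > h.py <<'E'
import numpy as np, cv2
from cell import robot
def proj(p,X):
    c=p["R"]@np.array(X)+p["t"]; f=192/np.tan(np.radians(p["fovy"])/2)
    return np.array([p["cx"]+f*c[0]/c[2],p["cy"]+f*c[1]/c[2]])
def ray(p,uv,z):
    f=192/np.tan(np.radians(p["fovy"])/2); R=np.array(p["R"])
    d=R.T@np.array([(uv[0]-p["cx"])/f,(uv[1]-p["cy"])/f,1]); o=-R.T@np.array(p["t"])
    return o+d*(z-o[2])/d[2]
def save(p,n): cv2.imwrite("pics/"+n,cv2.cvtColor(p["img"],cv2.COLOR_RGB2BGR))
E
python3 - <<'E'
from h import *
for c in ("side","top"):
    p=robot.read_camera(c); save(p,c+"1.png"); print(c,"cam at",(-np.array(p["R"]).T@np.array(p["t"])).round(3))
    for n in ("station","guard_knob","guard_arm","bottle","cap","date_stamp","cocoa_tin","tape_roll","gift_cube"):
        r=robot.search_frame(n,p)
        print(n,[(np.round(q["centre"],3).tolist(),round(q["score"],2), proj(p,q["centre"]).round().tolist()) for q in r[:2]])
s=robot.observe(); print(s["tool_pos"],s["tool_rot"],s["opening"],s["time"])
E
```

```text
side cam at [ 0.576 -0.671  0.713]
station [([0.516, 0.061, 0.036], 0.91, [238.0, 256.0]), ([0.478, 0.036, 0.067], 0.44, [223.0, 254.0])]
guard_knob [([0.512, 0.058, 0.16], 0.63, [235.0, 220.0])]
guard_arm [([0.517, 0.062, 0.163], 0.56, [237.0, 218.0])]
bottle [([0.477, 0.035, 0.068], 0.84, [223.0, 253.0])]
cap [([0.473, 0.042, 0.139], 0.68, [219.0, 230.0])]
date_stamp [([0.495, 0.18, 0.033], 0.44, [233.0, 229.0])]
cocoa_tin [([0.696, 0.03, 0.073], 0.9, [307.0, 253.0])]
tape_roll [([0.653, -0.052, 0.018], 0.68, [292.0, 292.0])]
gift_cube [([0.519, 0.53, 0.046], 0.75, [245.0, 168.0])]
top cam at [0.44  0.237 1.01 ]
station [([0.498, 0.116, 0.009], 0.97, [308.0, 230.0])]
guard_knob [([0.494, 0.078, 0.163], 0.75, [332.0, 228.0])]
guard_arm [([0.488, 0.071, 0.165], 0.78, [335.0, 230.0])]
bottle [([0.467, 0.087, 0.081], 0.58, [323.0, 240.0])]
cap []
date_stamp [([0.469, 0.089, 0.079], 0.57, [322.0, 240.0]), ([0.491, 0.204, 0.032], 0.53, [277.0, 233.0])]
cocoa_tin [([0.69, 0.061, 0.09], 0.59, [330.0, 155.0]), ([0.494, 0.205, 0.031], 0.43, [276.0, 232.0])]
tape_roll [([0.642, -0.05, 0.021], 0.82, [366.0, 177.0])]
gift_cube [([0.517, 0.554, 0.054], 0.57, [147.0, 225.0])]
[0.1479595  0.50373155 0.22675502] [3.14147433e+00 3.73836100e-07 2.85584982e+00] 0.09183156783451543 1.0
```

View pics/side1.png

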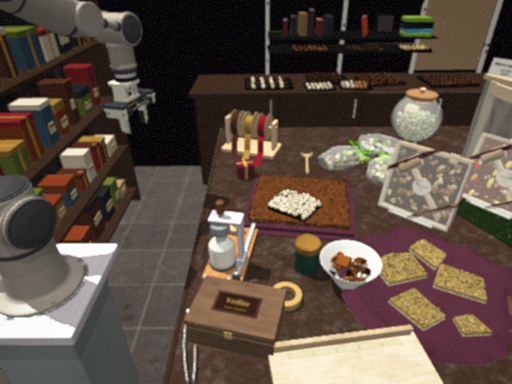

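View pics/top1.png

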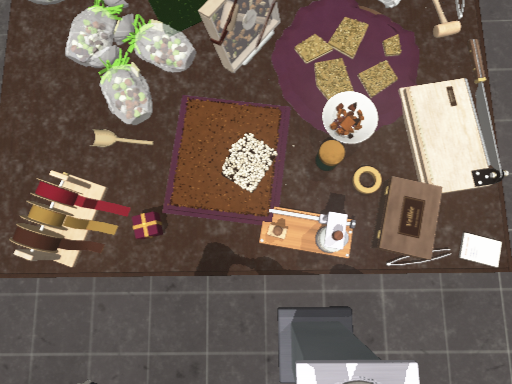

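The side view shows the station at about (230,245), with the knob at (220,206) and the cap near (220,232). In the top view the plate spans (262..353, 207..257), with the knob near (338,236) and the stamp at (279,230). I'll enlarge both.

Run:
```python
from h import *
a=cv2.imread("pics/top1.png")[195:265,250:365]; b=cv2.imread("pics/side1.png")[190:285,190:290]
a=cv2.resize(a,None,fx=5,fy=5,interpolation=cv2.INTER_CUBIC); b=cv2.resize(b,None,fx=5,fy=5,interpolation=cv2.INTER_CUBIC)
cv2.imwrite("pics/a.png",a); cv2.imwrite("pics/b.png",b)
```

```text
(no output)
```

View pics/a.png

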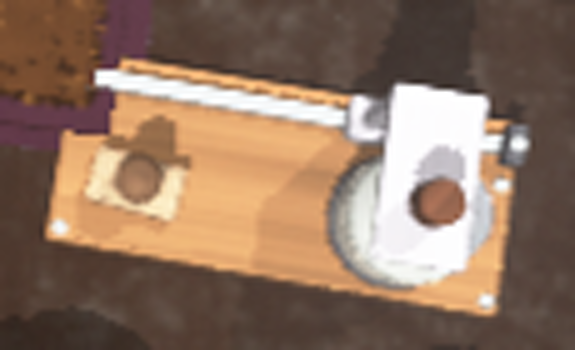

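View pics/b.png

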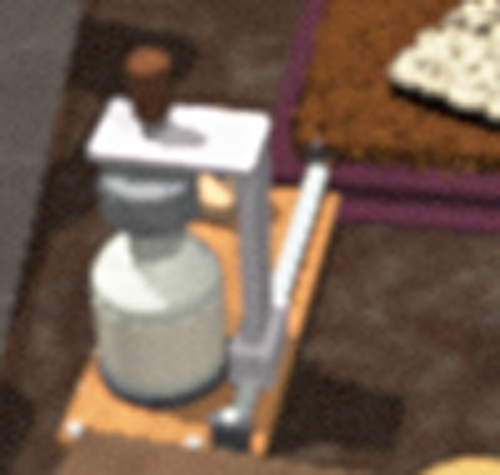

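The top crop shows the knob top at (338,235), the near plate edge running from (259.4,242.6) to (349,257.6), and the stamp at left. The side crop shows the knob top at (219.6,200.4), with the cap under the roof and the column on the far side.

Run:
```python
from h import *
T=robot.read_camera("top"); S=robot.read_camera("side")
A=ray(T,(259.4,242.6),.012);B=ray(T,(349,257.6),.012);C=ray(T,(353,219),.012)
print("edge",A,B,np.linalg.norm(A-B),"C",C)
yd=(A-B)[:2]/np.linalg.norm((A-B)[:2]); xd=np.array([yd[1],-yd[0]]); print("yaw",np.arctan2(xd[1],xd[0]))
O=(A+B)[:2]/2+.042*xd; print("origin",O)
k=ray(T,(337.8,235),.206);k2=ray(S,(219.6,200.4),.206); print("knob",k,k2)
for q in (k,k2): d=q[:2]-O; print("knob in station",d@xd,d@yd)
# bottle collar/silhouette: masks of white bottle and cap, top cam bottle ellipse centre approx, z~.07
# side-view bottle: left/right side at (92..222)/5 , shoulder z=.08
b=ray(S,(190+157/5,190+275/5),.08); print("bottle side",b,(b[:2]-O)@xd,(b[:2]-O)@yd)
# cap rim under: side crop extents 100..192 at row ~215 z~.12
c=ray(S,(190+146/5,190+208/5),.13); print("cap side",c,(c[:2]-O)@xd,(c[:2]-O)@yd)
# far stop/guard roof corners in top at .163
for uv in ((398,85),(488,98),(470,265),(375,255)):
    r=ray(T,(250+uv[0]/5,195+uv[1]/5),.163); print("roof",r.round(3),(r[:2]-O)@xd,(r[:2]-O)@yd)
r=robot.trace("cap",S); print(len(r));
```

```text
edge [0.46592617 0.25165662 0.012     ] [0.42184775 0.00796984 0.012     ] 0.2476411734775405 C [ 0.52700237 -0.00902876  0.012     ]
yaw -0.17894660646382232
origin [0.48521629 0.12233752]
knob [0.47503295 0.07438522 0.206     ] [0.47515527 0.07635364 0.206     ]
knob in station -0.0014855491954530089 -0.04899914933276196
knob in station -0.0017155489735279639 -0.04704039270828963
bottle side [0.47353318 0.05407644 0.08      ] 0.0006534536409923269 -0.06925057972153831
cap side [0.47167028 0.04779075 0.13      ] -6.0890281950222794e-05 -0.07576748568829936
roof [0.531 0.082 0.163] 0.05247636490766597 -0.03131355262572365
roof [0.524 0.04  0.163] 0.053178008232922624 -0.07382183779763665
roof [0.447 0.053 0.163] -0.025575740546177762 -0.07517634150906079
roof [0.452 0.097 0.163] -0.028219546465377963 -0.03119614144660334
1
```

Request:
{"name": "apply_moves", "arguments": {
  "motion": "100 0 0 -1 0 0 -0.107; 100 -2.49 -2.28 0 0 0 0; 100 -2.49 -2.28 0 0 0 0; 100 -2.49 -2.28 0 0 0 0; 100 -2.49 -2.28 0 0 0 0; 100 -2.49 -2.28 0 0 0 0; 100 -2.49 -2.28 0 0 0 0; 100 -2.49 -2.28 0 0 0 0; 100 -2.49 -2.28 0 0 0 0; 100 -2.49 -2.28 0 0 0 0; 100 -2.49 -2.28 0 0 0 0; 100 -2.49 -2.28 0 0 0 0; 100 -2.49 -2.28 0 0 0 0; 100 -2.49 -2.28 0 0 0 0; 100 -2.49 -2.28 0 0 0 0; 100 -2.49 -2.28 0 0 0 0; 100 -2.49 -2.28 0 0 0 0; 100 0 0 0 0 0 0",
  "force": 20
}}

```text
time: 3.4
tool_pos: [0.4762, 0.0723, 0.2365]
tool_rot: [-3.141, 0.0, 2.96]
contact_force: [-0.6, 0.3, -0.6]
opening: 0.092
grip_force: 0.0
```

Request:
{"name": "apply_moves", "arguments": {
  "motion": "100 0 0.3 1.5 0 0 0; 100 0 0 1.6 0 0 0; 100 0 0 1.6 0 0 0; 100 0 0 1.5 0 0 0; 100 0 0 0 0 0 0; 0 0 0 0 0 0 0; 0 0 0 0 0 0 0; 0 0 0 0 0 0 0; 0 0 0 0 0 0 0; 0 0 0 0 0 0 0; 0 0 0 0 0 0 0"
}}

```text
time: 4.78
tool_pos: [0.4757, 0.0768, 0.1747]
tool_rot: [3.142, -0.0, 2.963]
contact_force: [-0.7, -0.2, 0.3]
opening: 0.0367
grip_force: 0.0
```

Run:
```python
from h import *
S=robot.read_camera("side"); T=robot.read_camera("top")
f=lambda p,x,y,w,h:cv2.resize(cv2.cvtColor(p["img"],cv2.COLOR_RGB2BGR)[y:y+h,x:x+w],(400,400),interpolation=cv2.INTER_CUBIC)
cv2.imwrite("pics/c.png",np.hstack([f(S,170,170,120,120),f(T,250,170,120,120)]))
s=robot.observe(); print(s["tool_pos"],s["opening"],s["grip_force"],s["qpos"])
```

```text
[0.47566003 0.07669317 0.17469551] 0.02821492930862667 1.0002841427922249 [ 7.68081891e-04  3.15416699e-01  1.71902124e+00 -2.53742127e-04
  1.10728436e+00 -1.39111918e+00]
```

View pics/c.png

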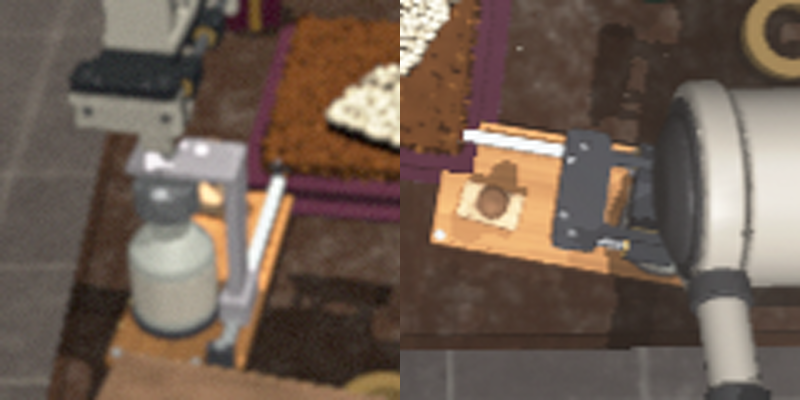

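The side crop shows the fingers straddling the knob over the roof. They were still closing (28 mm).

Request:
{"name": "apply_moves", "arguments": {
  "motion": "0 0 0 0 0 0 0; 0 0 0 0 0 0 0; 0 0 0 0 0 0 0"
}}

```text
time: 5.25
tool_pos: [0.4757, 0.0767, 0.1747]
tool_rot: [-3.141, -0.0, 2.963]
contact_force: [0.3, -2.3, 0.2]
opening: 0.0213
grip_force: 20.0
```

Request:
{"name": "apply_moves", "arguments": {
  "motion": "0 0 0.5 0 0 0 0; 0 0 1 0 0 0 0; 0 0 1 0 0 0 0; 0 0 1 0 0 0 0; 0 0 1 0 0 0 0; 0 0 1 0 0 0 0; 0 0 1 0 0 0 0; 0 0 1 0 0 0 0; 0 0 1 0 0 0 0; 0 0 1 0 0 0 0; 0 0 0.5 0 0 0 0; 0 0 0.3 0 0 0 0; 0 0 0 0 0 0 0"
}}

```text
time: 6.88
tool_pos: [0.4947, 0.179, 0.1747]
tool_rot: [3.141, 0.001, 2.963]
contact_force: [6.4, -0.1, -3.2]
opening: 0.021
grip_force: 20.0
```

Request:
{"name": "apply_moves", "arguments": {
  "motion": "0 -0.1 0.3 0 0 0 0; 0 0 0.3 0 0 0 0; 0 0 0.3 0 0 0 0; 0 0 0.3 0 0 0 0; 0 0 0 0 0 0 0"
}}

```text
time: 7.5
tool_pos: [0.4953, 0.1825, 0.1745]
tool_rot: [-3.126, -0.003, 2.963]
contact_force: [-5.2, -35.7, 7.3]
opening: 0.0216
grip_force: 20.0
```

Request:
{"name": "apply_moves", "arguments": {
  "motion": "0 0 -0.6 0 0 0 0; 0 0 0 0 0 0 0"
}}

```text
time: 7.75
tool_pos: [0.4953, 0.1823, 0.1746]
tool_rot: [-3.138, -0.002, 2.962]
contact_force: [-0.2, -11.5, 0.1]
opening: 0.0215
grip_force: 20.0
```

Request:
{"name": "apply_moves", "arguments": {
  "motion": "100 0 0 0 0 0 0; 100 0 0 0 0 0 0; 100 0 0 0 0 0 0; 100 0 0 0 0 0 0; 100 0 0 -2 0 0 0; 100 0 0 -2 0 0 0; 100 0 0 -2 0 0 0; 100 0 0 0 0 0 0"
}}

```text
time: 8.75
tool_pos: [0.4968, 0.1843, 0.236]
tool_rot: [3.14, 0.003, 2.963]
contact_force: [-0.1, -0.3, -0.4]
opening: 0.091
grip_force: 0.0
```

Run:
```python
from h import *
S=robot.read_camera("side"); T=robot.read_camera("top")
f=lambda p,x,y,w,h:cv2.resize(cv2.cvtColor(p["img"],cv2.COLOR_RGB2BGR)[y:y+h,x:x+w],(400,400),interpolation=cv2.INTER_CUBIC)
cv2.imwrite("pics/d.png",np.hstack([f(S,170,170,120,120),f(T,270,160,100,100)]))
for p in (S,T):
    for n in ("cap","bottle","guard_knob"): 
        for r in robot.search_frame(n,p)[:1]: print(n,r["centre"],r["score"])
        for r in robot.trace(n,p)[:1]:
            v,u=np.nonzero(r["pixels"]); print(" px",r["score"],u.min(),u.max(),v.min(),v.max(),u.mean(),v.mean())
s=robot.observe(); print(s["tool_pos"],s["opening"],s["time"])
```

```text
cap [0.4744, 0.0476, 0.1438] 0.75
 px 0.66 210 229 218 238 219.89675516224187 227.57817109144543
bottle [0.4763, 0.0332, 0.0688] 0.78
 px 0.81 209 235 237 270 222.13737623762376 253.68564356435644
guard_knob [0.5334, 0.167, 0.163] 0.75
 px 0.72 220 255 178 239 240.37720706260032 203.59390048154094
 px 0.45 342 347 233 245 344.05357142857144 239.375
[0.49606478 0.18393288 0.23468634] 0.09193579944611659 9.45
```

View pics/d.png

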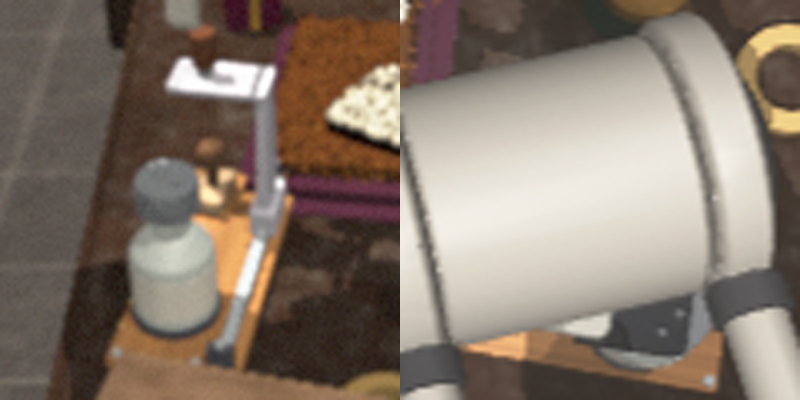

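The side crop shows the guard's carriage at the far end of the rail and the cap exposed, its top centre near (220,223). I'll fit the cap cylinder to its mask.

Run:
```python
from h import *
from scipy.optimize import minimize
S=robot.read_camera("side"); t=np.linspace(0,2*np.pi,40)
def sil(x,y,parts):
    m=np.zeros((384*8,512*8),np.uint8)
    pts=np.array([(proj(S,(x+r*np.cos(a),y+r*np.sin(a),z))+.5)*8 for r,z in parts for a in t])
    cv2.fillConvexPoly(m,cv2.convexHull(pts.astype(np.int32)),1)
    return cv2.resize(m.astype(np.float32),(512,384),interpolation=cv2.INTER_AREA)
for n,parts in (("cap",[(.025,.12),(.025,.147)]),("bottle",[(.034,.012),(.034,.08),(.018,.098)])):
    M=np.mean([r["pixels"] for r in robot.trace(n,S)[:1]],0)
    r=minimize(lambda q:np.abs(sil(q[0]/100,q[1]/100,parts)-M).sum(),[47.3,5.0],method="Nelder-Mead",options=dict(initial_simplex=[[47.3,5],[48,5],[47.3,6]]))
    print(n,r.x,r.fun,M.sum())
k=ray(S,(231,180-.5),.206); print("knob",k); s=robot.observe(); print(s["time"])
print("top ctr",ray(S,(220.1,223.1),.147))
```

```text
cap [47.2287215   6.03394949] 20.5625 343.0
bottle [47.26221626  5.85948336] 64.734375 824.0
knob [0.49719596 0.17724701 0.206     ]
9.6
top ctr [0.47391543 0.06078496 0.147     ]
```

Request:
{"name": "apply_moves", "arguments": {
  "motion": "100 0.1 -1 0 0 0 0; 100 0 -2 0 0 0 0; 100 0 -2.6 0 0 0 0; 100 0 -2.6 0 0 0 0; 100 0 -2.4 0 0 0 0; 100 0 -2 0 0 0 0; 100 0 0 1.5 0 0 0; 100 0 0 1.5 0 0 0; 100 0 0 1 0 0 0; 100 0 0 0 0 0 0"
}}

```text
time: 10.85
tool_pos: [0.4721, 0.0596, 0.1943]
tool_rot: [-3.141, -0.001, 2.962]
contact_force: [0.6, -0.3, 0.9]
opening: 0.092
grip_force: 0.0
```

Request:
{"name": "apply_moves", "arguments": {
  "motion": "100 0 0 1.5 0 0 0; 100 0 0 1.6 0 0 0; 100 0 0 1.6 0 0 0; 100 0 0 1.6 0 0 0; 100 0 0 1.5 0 0 0; 100 0 0 0 0 0 0; 0 0 0 0 0 0 0; 0 0 0 0 0 0 0; 0 0 0 0 0 0 0; 0 0 0 0 0 0 0; 0 0 0 0 0 0 0; 0 0 0 0 0 0 0",
  "force": 20
}}

```text
time: 12.35
tool_pos: [0.4729, 0.0606, 0.1169]
tool_rot: [3.141, 0.0, 2.963]
contact_force: [0.7, 3.5, 1.0]
opening: 0.0488
grip_force: 20.0
```

Request:
{"name": "apply_moves", "arguments": {
  "motion": "0 0 0.1 0 0 0 0; 0 0 0 0 0 0 0; 0 0 0 0.2 0 0 0; 0 0 0 0.2 0 0 0; 0 0 0 0.2 0 0 0; 0 0 0 0.1 0 0 0; 0 0 0 0 0 0 0",
  "force": 40
}}

```text
time: 13.22
tool_pos: [0.473, 0.061, 0.1101]
tool_rot: [-3.142, 0.001, 2.963]
contact_force: [-2.2, 0.1, 7.7]
opening: 0.0485
grip_force: 40.0
```

Request:
{"name": "apply_moves", "arguments": {
  "motion": "0 0.03 0 0.05 0 0 -0.05; 0 0 0 0 0 0 -0.1; 0 0 0 0 0 0 -0.1; 0 0 0 0 0 0 -0.1; 0 0 0 0 0 0 -0.1; 0 0 0 0 0 0 -0.1"
}}

```text
time: 13.98
tool_pos: [0.4736, 0.0611, 0.1101]
tool_rot: [-3.141, 0.003, -2.767]
contact_force: [0.0, 0.3, 9.6]
opening: 0.0489
grip_force: 40.0
```

Request:
{"name": "apply_moves", "arguments": {
  "motion": "0 0 0 0 0 0 -0.1; 0 0 0 0 0 0 -0.1; 0 0 0 0 0 0 -0.1; 0 0 0 0 0 0 -0.1; 0 0 0 0 0 0 -0.1; 0 0 0 0 0 0 -0.1; 0 0 0 0 0 0 -0.1; 0 0 0 0 0 0 0"
}}

```text
time: 14.98
tool_pos: [0.4736, 0.061, 0.1101]
tool_rot: [-3.139, 0.001, -2.069]
contact_force: [0.2, 0.5, 8.4]
opening: 0.0485
grip_force: 40.0
```

```bash
python3 -c "
from h import *
s=robot.observe(); print(s['tool_pos'],s['tool_rot'],s['qpos'],s['contact_force'],s['torque'])"
```

```text
[0.47359875 0.06103909 0.11005258] [-3.13909996e+00  1.23434753e-03 -2.06930527e+00] [-3.24965673e-02  3.90520417e-01  1.81617688e+00 -2.15618202e-05
  9.32113843e-01 -2.67556591e+00] [0.18593863 0.50103029 8.41526628] [0.11333288 0.00819107 0.01671562]
```

Request:
{"name": "apply_moves", "arguments": {
  "motion": "0 0 0 -0.3 0 0 0; 0 0 0 -0.3 0 0 0; 0 0 0 -0.3 0 0 0; 0 0 0 -0.3 0 0 0; 0 0 0 0 0 0 0"
}}

```text
time: 15.6
tool_pos: [0.4722, 0.0611, 0.121]
tool_rot: [3.141, -0.0, -2.07]
contact_force: [-0.5, -0.9, -0.5]
opening: 0.0485
grip_force: 40.0
```

Request:
{"name": "apply_moves", "arguments": {
  "motion": "0 0 0 -0.6 0 0 0; 0 0 0 -0.8 0 0 0; 0 0 0 -1 0 0 0; 0 0 0 -1 0 0 0; 0 0 0 -1 0 0 0; 0 0 0 -1 0 0 0; 0 0 0 -1 0 0 0; 0 0 0 -1 0 0 0; 0 0 0 -0.8 0 0 0; 0 0 0 -0.7 0 0 0; 0 0 0 -0.5 0 0 0; 0 0 0 0 0 0 0; 0 0 0 0 0 0 0"
}}

```text
time: 17.23
tool_pos: [0.4724, 0.0612, 0.2149]
tool_rot: [3.141, -0.0, -2.07]
contact_force: [0.2, 0.1, -0.5]
opening: 0.0487
grip_force: 40.0
```

Run:
```python
from h import *
S=robot.read_camera("side")
img=cv2.cvtColor(S["img"],cv2.COLOR_RGB2BGR)[150:285,165:300]
cv2.imwrite("pics/e.png",cv2.resize(img,(560,560),interpolation=cv2.INTER_CUBIC))
s=robot.observe(); print(s["tool_pos"],s["tool_rot"],s["time"])
for z in (.219,.137,.13): print(z,(proj(S,(.4725,.0608,z))-[165,150])*560/135)
```

```text
[0.47237279 0.06113325 0.214909  ] [ 3.14097779e+00 -2.19082320e-04 -2.07044578e+00] 17.275
0.219 [218.12763178 205.66752244]
0.137 [227.32876303 316.14829942]
0.13 [228.0744004  325.10139382]
```

View pics/e.png

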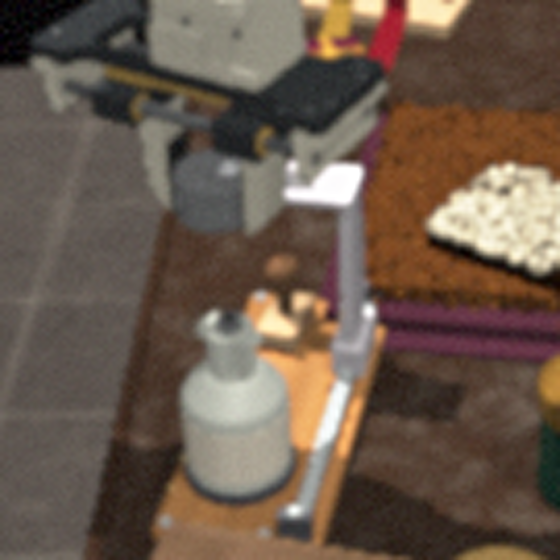

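The crop shows the cap level in the fingers at about (210,190), straight above the open neck at (228,325). The guard is still at the rail's far end and the stamp is undisturbed.

```bash
python3 -c "
from cell import robot
print(robot.hand_in())"
```

```text
the job is handed in; nothing more can be done
None
```

The job is handed in at about 17 s: the guard is at its far stop, and the cap was pressed, twisted free and is held level about 8 cm above the open bottle. No verdict came back.

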